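# Set a new pinion shaft up for its run-out check

### The job

Draw the new pinion shaft out of its carton by the tail and leave it lying on the bench, fully clear of the carton. The gear end is heavy, so pick the shaft up again at its balance point, carry it level, and lay it gently in the two vee blocks of the run-out fixture, gear overhanging the end away from the toggle clamp and one ground journal in each vee. Let go, then push the clamp's handle fully down to lock the shaft, and do not disturb the other things on the bench.

Things in the scene. Friction and masses are not known exactly. Their poses are not given: they have to be found in the camera images.
- shaft_balance (a point): Balance point (centre of mass) of the loose steel pinion shaft, on its axis, in its dark middle part (17 mm dia, from -72 to +20 mm along the shaft). Its y axis runs along the shaft towards the gear. The shaft is 239 mm long, about 0.7 kg. Lying on the bench, on gear and tail, it slopes down to the tail by about 5 degrees and this point is about 21 mm up.
- shaft_gear (a point): Centre of the gear (50 mm dia, 20 teeth, 22 mm wide), on the axis, +58.6 mm from the balance point; same axes. Beyond it a plain nose ends at +81.6 mm. Next to it, from +20 to +48 mm, the bright front journal (20 mm dia). At first the gear lies at the closed end of the carton.
- shaft_tail (a point): Middle of the splined tail (17 mm dia, 47 mm long), on the axis, at -134.4 mm from the balance point, 23 mm from the tip; same axes; about 10 mm up while the shaft lies. At first the last 85 to 110 mm of the shaft stick out of the carton's mouth. The bright rear journal (20 mm dia) lies from -104 to -72 mm.
- carton_mouth (a point): Middle of the open end of the brown carton, a sleeve 66 mm wide, 64 mm high, 150 mm long, 3 mm walls, lying fixed on the bench (this point is 28 mm up). y points along it towards its closed end, so -y is the way out. At the mouth two flaps fold out, each to 26 mm beyond the carton's side.
- fixture_seat (a point): Where the balance point belongs when the shaft is home: on the vees' axis, 50 mm above the bench; fixed. y runs along the vees towards the gear end. Centres of the 90 degree vee blocks: front (14 mm wide) at y +32.6 mm, rear (16 mm wide) at y -88.4 mm; their tops are 55 mm up, 62 mm across. The plate between them is 14 mm up.
- fixture: The grey run-out fixture, fixed on the bench; origin under the middle between the vees, axes as the seat point. On its +x side, away from the robot, stand a dial gauge (top 60 mm up, x 29 to 83 mm, centred 8 mm along -y of this origin, 42 mm across) and, at the rear vee (y -60 mm), the toggle clamp on a riser (x 35 to 81 mm, 92 mm up).
- clamp_handle (a joint): Handle of the toggle clamp, rad: 0 = shut (handle level, pointing to the fixture's +x, rubber foot down on the rear journal), 1.45 = open (handle upright, arm raised clear of the vee). Starts open, 1.35 to 1.45, stays where it is left; about 3 N at the grip move it. The arm turns as far as the handle does; it stops on the shaft at about 0.
- handle_hinge (a point): Hinge of the clamp's handle, 84 mm above the bench, fixed: 66 mm along +x and 60.5 mm along -y from the fixture's origin. The handle turns about the fixture's y axis.
- handle_grip (a point): Middle of the handle's black round grip (17 mm dia, 55 mm long), 62 mm from the hinge; the grip ends 85 mm from the hinge. Its x axis points outwards along the handle, its z axis to the side that is on top when shut and faces the robot when open.
- shaft: The pinion shaft itself; origin and axes as the balance point.
- bolt_jar: Bystander: glass jar with nuts, 62 mm dia, 80 mm high; origin at its underside.
- bearing: Bystander: ball bearing, 62 mm dia, 16 mm high, lying flat; origin at its underside.
- spanner: Bystander: flat combination spanner, 178 mm long, 34 mm wide, 6 mm thick; origin at its middle.

How it is judged:
On the way, in this order (a step that is already met when the one before it is completed fails the run):
1. the shaft lies on the bench, wholly out of the carton, let go (y of shaft_gear in the frame of carton_mouth below -0.023 m and height (world z) of shaft_gear below 0.035 m and height (world z) of shaft_tail below 0.03 m and contact force between the fingers and shaft below 0.05 N), for 0.2 s.
2. the shaft is carried level (within 10 degrees), clear of the bench, gripped within 30 mm of its balance point (height (world z) of shaft_balance above 0.07 m and contact force between the fingers and shaft above 1 N and distance between the grasp point and shaft_balance below 0.03 m and angle between shaft_balance's own y axis and vertical between 1.3958 and 1.7458 rad), for 0.3 s.
3. the shaft rests in both vees, gear at the end away from the clamp, let go, before the clamp is shut (x of shaft_balance in the frame of fixture_seat between -0.004 and 0.004 m and y of shaft_balance in the frame of fixture_seat between -0.008 and 0.008 m and z of shaft_balance in the frame of fixture_seat between -0.004 and 0.004 m and angle between shaft_balance's own y axis and vertical between 1.5408 and 1.6008 rad and angle between the y axis of shaft_balance and the y axis of fixture_seat, either way round below 0.05 rad and y of shaft_gear in the frame of fixture_seat above 0.04 m and contact force between the fingers and shaft below 0.05 N and value of joint clamp_handle above 0.6 rad), for 0.2 s.
At the end, for the whole second after the job is handed in: The shaft rests level in both vees with its balance point within 8 mm along and 4 mm across of the seat point and its gear at the end away from the clamp; the clamp handle is within 0.08 rad of fully shut; everything is at rest and let go (x of shaft_balance in the frame of fixture_seat between -0.004 and 0.004 m and y of shaft_balance in the frame of fixture_seat between -0.008 and 0.008 m and z of shaft_balance in the frame of fixture_seat between -0.004 and 0.004 m and angle between shaft_balance's own y axis and vertical between 1.5408 and 1.6008 rad and angle between the y axis of shaft_balance and the y axis of fixture_seat, either way round below 0.05 rad and y of shaft_gear in the frame of fixture_seat above 0.04 m and contact force between the fingers and shaft below 0.05 N and value of joint clamp_handle below 0.08 rad and linear speed of shaft below 0.02 m/s and contact force between the fingers and fixture below 0.05 N); the robot touches nothing.
It fails at once if the shaft is lifted or carried more than 15 degrees out of level (over 75 mm up at its balance point) (height (world z) of shaft_balance above 0.075 m and not (angle between shaft_balance's own y axis and vertical between 1.3008 and 1.8408 rad)).
It fails at once if the shaft is let go in the air, more than 15 mm above its seat (height (world z) of shaft_balance above 0.066 m and contact force between the fingers and shaft below 0.05 N).
It fails at once if a bystander (jar, bearing or spanner) is pushed more than 20 mm away (distance of any of bolt_jar, bearing, spanner from where it was at the start of the episode above 0.02 m).
It also fails if it takes over 72 s, if anything falls off the work surface, if the arm or the gripper's body presses on something with over 40 N, if the wrist force passes 120 N, or if a joint passes its speed limit or range.

### The arm

A 6-joint arm with a two-finger parallel gripper is mounted at the origin on a cart in front of the work surface, level with it; the furniture and walls round the work are solid. World frame = base frame: x ahead of the robot, y to its left, z up, the work surface at z = 0. Lengths are in m, angles in rad, forces in N, time in s.
With the tool pointing down it reaches from about 0.4 to 0.825 m from the base axis. Payload 7 kg.
Tool frame: the origin (TCP) lies on the centre line of the jaws, within the pads' length; the fingertips stand tip_reach ahead of it and the grasp point (between the pads) is the TCP (tip_reach is the distance from the TCP to the fingertips, in m); z points along the fingers, y is the line along which they close (so a half turn about z gives the same grasp; the last joint's range is limited). The gripper opens to 88 mm and grips with 3 to 60 N. Pads are 19 mm wide; open, the fingers measure 130 mm over their backs; the gripper's body (78 mm by 193 mm) begins 47 mm behind the grasp point.
Start: joints at [-1.024, 0.359, 0.012, 0, -1.224, -0.288], TCP at [0.173, -0.653, 0.246] pointing down, gripper open.
Joint ranges: [-3.07, 3.07], [-1.43, 2.12], [-1.02, 1.25], [-3.03, 1.67], [-3.05, -0], [-3.03, 3.03]. Speed limits (rad/s): [2.39, 2.39, 3.01, 3.14, 3.14, 3.14].

### API

Orientations are given as [roll, pitch, yaw] about the fixed x, y, z axes, in that order (R = Rz(yaw) Ry(pitch) Rx(roll)).
In Python, from station import get_state, grab_frame, calibration, job_done, find_in, mark_of, tip_reach gives the robot as it stands.
- The arm moves only by the shell command python3 -m handwheel 'ROWS' [OPENING] [FORCE]. ROWS is JSON, a list of rows, each an object with "delta_pos": the shift along the world's x, y, z in units of 30 mm (1.0 is 30 mm), a list of three; "dr": the turn, a rotation vector about the world's x, y, z in degrees, a list of three. In form: [{"delta_pos": [tx, ty, tz], "dr": [rx, ry, rz]}, ...]. A call has 1 to 10 rows; each row shifts and turns the commanded pose from where the row before left it; what a row does not reach is not made up. A row lasts 1/10 s, in which the tool goes at most 50 mm and 8.59 degrees, less where a joint would pass 70% of its speed; a pose out of reach is approached as far as the arm can. A call is refused whole if a number of a shift passes 1 or a number of a turn 8.59, either way. A call with a gripper value outside its range is refused whole. OPENING is the closure, from -1 (fully open) to 1 (shut), set as the call begins (- or left out, the last holds). The fingers move at their own pace and stop on an object; FORCE is the grip in N (left out, the last holds). Time passes only in rows, so rows that do not move let the fingers close. It gives the time, the measured TCP pose, the force, the opening and the grip force at its end, in the units of the state.
- get_state(): the state, without advancing time (a new reading comes with each control period).
- grab_frame(name): name is "scene" or "top"; returns the picture (480x640x3 uint8, red, green, blue); there is no depth.
- calibration(name): a dict with "fx", "fy", "cx", "cy" (pixels), "extrinsics" (4x4, takes a point from world to camera coordinates). Camera axes: x right, y down, z forward; pixel columns grow to the right and rows downward; lengths in m; the calibration is good to about 2 mm. A picture is of the moment at which its call begins. calibration takes no time and is no camera call.
- job_done(): hands the job in; it is judged then, once.
Trained networks look in the newest picture that a camera, given by its name, has taken for a name from the list of things; names that differ only in an ending like _2 or _b are one class to them, and where a whole thing is asked for, a point or a joint stands for the part that bears it (a point fixed in the world has none). Each returns a list of dicts, best first, with "conf" (0 to 1); they miss things now and then, are a little off and sometimes report something else, mostly with a low value. They report only what shows in the picture. A call takes as long as a camera call.
- find_in(camera, query): "location" ([column, row] in pixels, amid what is visible of it).
- mark_of(camera, query): "location" ([column, row] in pixels: a listed point, or the origin of a listed thing).
The state is a dict: "t": time; "q": joint angles; "qd": joint speeds; "joint_efforts": joint torques, N m; "eef_pos": TCP position; "ee_rot": TCP orientation; "force": force on the tool from outside, world axes, zero at the start; "moment": the same for the moment, N m; "width": finger opening in m; "gripper_force": force on a finger pad.
Only numpy, scipy, OpenCV 4.12 (cv2) and the standard library are available. Lean on these libraries where they do the work, as an engineer would, in place of code of your own. Each camera call takes 0.05 s, during which the arm holds its last target. There are 200 camera calls.

## Working session

There is one attempt and no reset: what is moved stays moved. The work goes in short steps, Python scripts to look and compute and a shell command to move; the robot and the scene stay as the last step left them, time stands still between calls to the robot, and variables do not carry over. Pictures are saved under pics/ and viewed, at most 10 in all, crops included, and the job is handed in when it is done.

```bash
mkdir -p pics
cat > h.py <<'E'
import numpy as np,cv2
from station import *
def cam(n):
    c=calibration(n);K=np.array([[c['fx'],0,c['cx']],[0,c['fy'],c['cy']],[0,0,1]]);return K,np.array(c['extrinsics'])
def at_z(n,px,z):
    K,E=cam(n);R,t=E[:3,:3],E[:3,3];d=R.T@np.linalg.inv(K)@[px[0],px[1],1];o=-R.T@t
    return o+d*(z-o[2])/d[2]
def proj(n,p):
    K,E=cam(n);q=K@(E[:3,:3]@np.array(p)+E[:3,3]);return q[:2]/q[2]
def tri(px):
    A=[];
    for n,p in px.items():
        K,E=cam(n);P=K@E[:3];A+= [p[0]*P[2]-P[0],p[1]*P[2]-P[1]]
    v=np.linalg.svd(np.array(A))[2][-1];return v[:3]/v[3]
def save(n,f):
    im=grab_frame(n);cv2.imwrite(f,im[:,:,::-1]);return im
E
python3 - <<'E'
from h import *
np.set_printoptions(precision=4,suppress=True)
print(tip_reach, get_state())
Z=dict(shaft_tail=.01,shaft_balance=.021,shaft_gear=.025,carton_mouth=.028,fixture_seat=.05,fixture=0,handle_hinge=.084,handle_grip=.14,bolt_jar=0,bearing=0,spanner=0)
L={}
for n in('scene','top'):
    save(n,f'pics/{n}0.png')
    for k in Z:
        r=mark_of(n,k)
        for m in r[:2]: print(n,k,round(m['conf'],2),np.round(m['location'],1),at_z(n,m['location'],Z[k])[:2])
        if r:L.setdefault(k,{})[n]=r[0]['location']
for k,v in L.items():
    if len(v)==2: print(k,tri(v))
E
```

```text
0.019 {'t': 0.0, 'q': array([-1.0239,  0.3594,  0.0111, -0.0004, -1.2241, -0.2881]), 'qd': array([-0.0002,  0.0005,  0.0017, -0.0011, -0.0001,  0.0008]), 'joint_efforts': array([ -0.0007, -58.2729,  29.3055,   6.9974,   0.0069,  -0.0002]), 'eef_pos': array([ 0.1726, -0.6521,  0.2446]), 'ee_rot': array([ 3.1399, -0.0001, -2.8829]), 'force': array([-1.2267, -0.0641, -0.133 ]), 'moment': array([-0.0589, -0.0008, -0.0177]), 'gripper_force': 0.0, 'width': 0.08776770707578457}
scene shaft_tail 0.46 [315.  295.3] [0.5129 0.2696]
scene carton_mouth 0.97 [288.  304.4] [0.5228 0.3459]
scene carton_mouth 0.63 [415.6 191.7] [ 0.5889 -0.2204]
scene fixture_seat 0.79 [407.9 229.7] [ 0.4796 -0.0358]
scene fixture 0.66 [415.5 236.9] [ 0.4832 -0.0808]
scene handle_hinge 0.62 [414.1 194. ] [ 0.5377 -0.1353]
scene handle_hinge 0.17 [267.7 259.8] [0.6188 0.3147]
scene handle_grip 0.57 [413.9 172.5] [ 0.5518 -0.1446]
scene bolt_jar 0.62 [269.4 261.8] [0.6886 0.2522]
scene bearing 0.73 [306.6 241.3] [0.6794 0.1289]
scene spanner 0.59 [342.4 217.9] [ 0.6811 -0.0132]
top shaft_tail 0.63 [271.8 293.8] [0.5144 0.2787]
top carton_mouth 0.64 [236.4 295.2] [0.5203 0.3468]
top fixture_seat 0.82 [434.7 284.2] [ 0.4787 -0.038 ]
top fixture 0.94 [442.5 287.4] [ 0.4749 -0.0628]
top handle_hinge 0.55 [480.1 240.8] [ 0.5436 -0.1326]
top handle_hinge 0.32 [490.3 227.4] [ 0.5662 -0.1574]
top handle_grip 0.55 [491.9 229.6] [ 0.5516 -0.1414]
top bolt_jar 0.59 [267.2 209.7] [0.6903 0.2643]
top bearing 0.65 [327.9 208.5] [0.6732 0.1395]
top spanner 0.83 [393.8 191.4] [ 0.6882 -0.0021]
shaft_tail [0.511  0.2763 0.0166]
carton_mouth [0.5205 0.347  0.03  ]
fixture_seat [ 0.4796 -0.0377  0.0489]
fixture [ 0.4719 -0.0597  0.0178]
handle_hinge [ 0.5412 -0.1345  0.0831]
handle_grip [ 0.5506 -0.1411  0.1421]
bolt_jar [0.6844 0.2612 0.0093]
bearing [0.6696 0.1397 0.0115]
spanner [ 0.6818 -0.0045  0.0054]
```

View pics/top0.png

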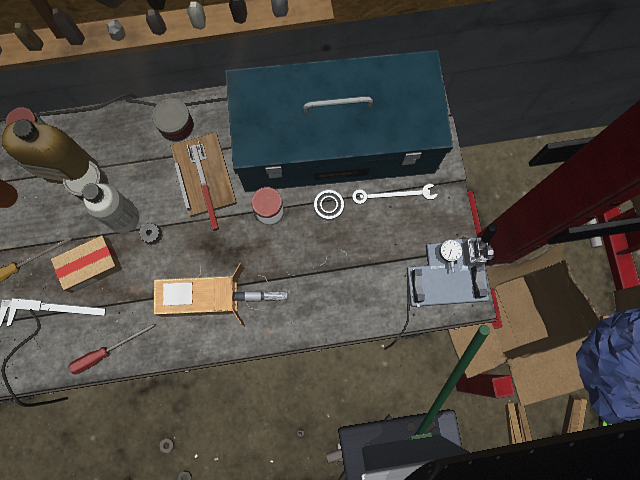

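View pics/scene0.png

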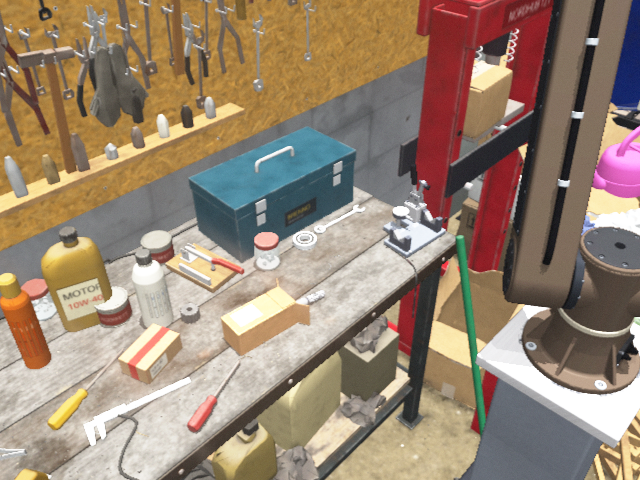

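Run:
```python
from h import *
a=cv2.imread('pics/top0.png')
A=cv2.resize(a[215:345,395:505],None,fx=4.5,fy=4.5,interpolation=cv2.INTER_CUBIC)
B=cv2.resize(a[260:330,220:300],None,fx=3.7,fy=3.7,interpolation=cv2.INTER_CUBIC)
o=np.zeros((590,800,3),np.uint8);o[:585,:495]=A[:585,:495];o[:B.shape[0],500:500+B.shape[1]]=B[:, :300]
s=cv2.imread('pics/scene0.png');C=cv2.resize(s[175:255,380:450],None,fx=4,fy=4,interpolation=cv2.INTER_CUBIC)
o[265:585,500:780]=C
cv2.imwrite('pics/crop1.png',o)
for k in('fixture','fixture_seat','handle_hinge','shaft_tail','carton_mouth'):
  for n in('scene','top'):
    print(k,n,[np.round(mark_of(n,k)[0]['location'],1) for i in range(1)])
```

```text
fixture scene [array([415.5, 236.9])]
fixture top [array([442.5, 287.4])]
fixture_seat scene [array([407.9, 229.7])]
fixture_seat top [array([434.7, 284.2])]
handle_hinge scene [array([414.1, 194. ])]
handle_hinge top [array([480.1, 240.8])]
shaft_tail scene [array([315. , 295.3])]
shaft_tail top [array([271.8, 293.8])]
carton_mouth scene [array([288. , 304.4])]
carton_mouth top [array([236.4, 295.2])]
```

View pics/crop1.png

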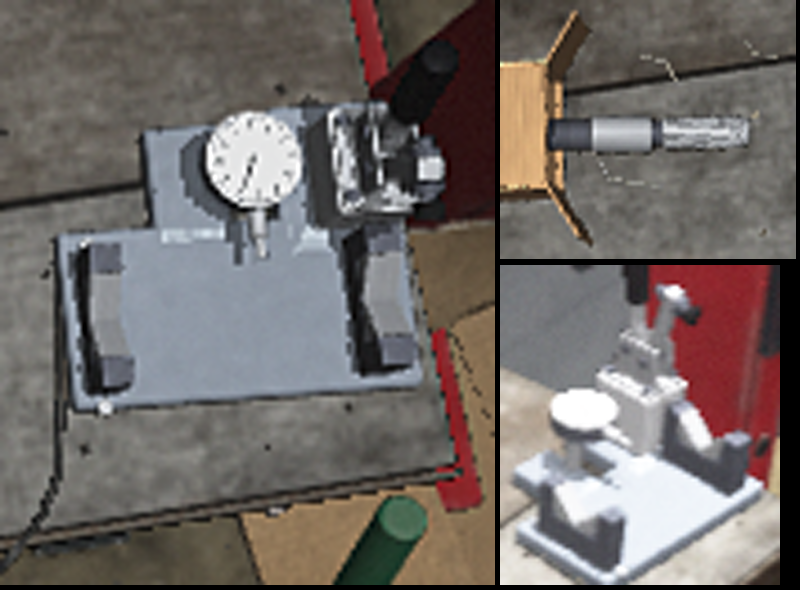

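Run:
```python
from h import *
np.set_printoptions(precision=4,suppress=True)
a=lambda x,y,z:at_z('top',(395+x/4.5,215+y/4.5),z)
b=lambda x,y,z:at_z('top',(220+(x-500)/3.7,260+y/3.7),z)
def yaw(p,q): d=q-p; return np.degrees(np.arctan2(-d[0],d[1]))
F=(a(106,257,.055)+a(116,373,.055))/2; R=(a(382,240,.055)+a(397,350,.055))/2
print('F,R',F,R,np.linalg.norm(F-R),yaw(R,F))
print('plate low edge',yaw(a(420,385,.014),a(75,410,.014)),a(420,385,.014),a(75,410,.014),'left edge x-dir',yaw(a(78,408,.014),a(60,240,.014))+90)
t,m=b(750,133,.010),b(552,134,.017); print('tip',t,'mouthpt',m,np.linalg.norm(t-m),yaw(t,m))
print('journal',b(593,134,.0145),b(653,134,.0115))
c1,c2=b(500,62,.064),b(500,193,.064);c3,c4=b(548,62,.064),b(556,190,.064);print('carton',(c1+c2)/2,(c3+c4)/2,c3,c4,yaw((c3+c4)/2,(c1+c2)/2))
# yaw of fixture from marks via fit
import itertools
from scipy.optimize import least_squares
obs={'scene':{(0,0,0):(415.5,236.9),(0,.0279,.05):(407.9,229.7),(.066,-.0605,.084):(414.1,194)},'top':{(0,0,0):(442.5,287.4),(0,.0279,.05):(434.7,284.2),(.066,-.0605,.084):(480.1,240.8)}}
obs['top'][(0,.0605,.055)]=(395+111/4.5,215+315/4.5);obs['top'][(0,-.0605,.055)]=(395+389.5/4.5,215+295/4.5)
def w(p,l): c,s=np.cos(p[2]),np.sin(p[2]); return [p[0]+c*l[0]-s*l[1],p[1]+s*l[0]+c*l[1],l[2]]
f=lambda p:np.concatenate([proj(n,w(p,l))-o for n in obs for l,o in obs[n].items()])
r=least_squares(f,[.474,-.063,-.1]);print('fit',r.x[:2],np.degrees(r.x[2]),r.fun.reshape(-1,2))
print('seat',w(r.x,(0,.0279,.05)),'hinge',w(r.x,(.066,-.0605,.084)))
```

```text
F,R [ 0.4813 -0.008   0.055 ] [ 0.4712 -0.1276  0.055 ] 0.1200707007802056 -4.837792358613244
plate low edge -4.822426787523906 [ 0.4337 -0.1444  0.014 ] [0.4466 0.008  0.014 ] left edge x-dir -4.633181493901333
tip [0.5053 0.2482 0.01  ] mouthpt [0.5205 0.3529 0.017 ] 0.10605384132907844 -8.235016927397698
journal [0.5174 0.3315 0.0145] [0.5127 0.2998 0.0115]
carton [0.5219 0.3733 0.064 ] [0.5185 0.3467 0.064 ] [0.5517 0.3445 0.064 ] [0.4854 0.3489 0.064 ] -7.313986342688417
fit [ 0.4773 -0.0671] -3.8841356030695997 [[-1.301   3.2576]
 [ 0.9763 -0.5269]
 [-1.1476  0.3235]
 [ 1.8768 -1.4758]
 [ 0.6099 -0.3281]
 [ 0.164   2.3741]
 [-0.6565  0.0153]
 [-0.3187 -1.0457]]
seat [np.float64(0.47917218997225247), np.float64(-0.03926264073443023), 0.05] hinge [np.float64(0.5390324613678826), np.float64(-0.13193036925111234), 0.084]
```

```bash
python3 -m handwheel '[{"delta_pos":[0.45,1,0],"dr":[0,0,3.35]},{"delta_pos":[0.45,1,0],"dr":[0,0,3.35]},{"delta_pos":[0.45,1,0],"dr":[0,0,3.35]},{"delta_pos":[0.45,1,0],"dr":[0,0,3.35]},{"delta_pos":[0.45,1,0],"dr":[0,0,3.35]},{"delta_pos":[0.45,1,0],"dr":[0,0,3.35]},{"delta_pos":[0.45,1,0],"dr":[0,0,3.35]},{"delta_pos":[0.45,1,0],"dr":[0,0,3.35]},{"delta_pos":[0.45,1,0],"dr":[0,0,3.35]},{"delta_pos":[0.45,1,0],"dr":[0,0,3.35]}]' -1
python3 -m handwheel '[{"delta_pos":[0.45,1,0],"dr":[0,0,3.35]},{"delta_pos":[0.45,1,0],"dr":[0,0,3.35]},{"delta_pos":[0.45,1,0],"dr":[0,0,3.35]},{"delta_pos":[0.45,1,0],"dr":[0,0,3.35]},{"delta_pos":[0.45,1,0],"dr":[0,0,3.35]},{"delta_pos":[0.45,1,0],"dr":[0,0,3.35]},{"delta_pos":[0.45,1,0],"dr":[0,0,3.35]},{"delta_pos":[0.45,1,0],"dr":[0,0,3.35]},{"delta_pos":[0.45,1,0],"dr":[0,0,3.35]},{"delta_pos":[0.45,1,0],"dr":[0,0,3.35]}]' -1
```

```text
t: 2.7
eef_pos: [0.3081, -0.3513, 0.2458]
ee_rot: [-3.141, 0.0, -2.296]
force: [-0.1, 0.1, 1.1]
width: 0.0874
gripper_force: 0.0
t: 3.7
eef_pos: [0.4431, -0.0511, 0.2459]
ee_rot: [-3.141, 0.0, -1.711]
force: [0.0, -1.3, 0.4]
width: 0.0875
gripper_force: 0.0
```

```bash
python3 -m handwheel '[{"delta_pos":[0.2,1,-0.4]},{"delta_pos":[0.2,1,-0.4]},{"delta_pos":[0.2,1,-0.4]},{"delta_pos":[0.2,1,-0.4]},{"delta_pos":[0.2,1,-0.4]},{"delta_pos":[0.2,1,-0.4]},{"delta_pos":[0.2,1,-0.4]},{"delta_pos":[0.2,1,-0.4]},{"delta_pos":[0.2,1,-0.4]},{"delta_pos":[0.2,1,-0.4]}]'
python3 -m handwheel '[{"delta_pos":[0.17,0.8,-0.4]},{"delta_pos":[0,0,-0.6]},{"delta_pos":[0,0,-0.6]},{"delta_pos":[0,0,-0.6]},{"delta_pos":[0,0,-0.6]},{"delta_pos":[0,0,-0.5]},{"delta_pos":[0,0,0]}]'
```

```text
invalid input at $[0]: expected keys delta_pos, dr
invalid input at $[0]: expected keys delta_pos, dr
```

```bash
python3 -m handwheel '[{"delta_pos":[0.2,1,-0.4],"dr":[0,0,0]},{"delta_pos":[0.2,1,-0.4],"dr":[0,0,0]},{"delta_pos":[0.2,1,-0.4],"dr":[0,0,0]},{"delta_pos":[0.2,1,-0.4],"dr":[0,0,0]},{"delta_pos":[0.2,1,-0.4],"dr":[0,0,0]},{"delta_pos":[0.2,1,-0.4],"dr":[0,0,0]},{"delta_pos":[0.2,1,-0.4],"dr":[0,0,0]},{"delta_pos":[0.2,1,-0.4],"dr":[0,0,0]},{"delta_pos":[0.2,1,-0.4],"dr":[0,0,0]},{"delta_pos":[0.2,1,-0.4],"dr":[0,0,0]}]'
python3 -m handwheel '[{"delta_pos":[0.17,0.8,-0.4],"dr":[0,0,0]},{"delta_pos":[0,0,-0.6],"dr":[0,0,0]},{"delta_pos":[0,0,-0.6],"dr":[0,0,0]},{"delta_pos":[0,0,-0.6],"dr":[0,0,0]},{"delta_pos":[0,0,-0.6],"dr":[0,0,0]},{"delta_pos":[0,0,-0.5],"dr":[0,0,0]},{"delta_pos":[0,0,0],"dr":[0,0,0]}]'
```

```text
t: 4.7
eef_pos: [0.5029, 0.2489, 0.1252]
ee_rot: [-3.141, 0.0, -1.713]
force: [1.3, 0.4, 0.2]
width: 0.0875
gripper_force: 0.0
t: 5.4
eef_pos: [0.5068, 0.2706, 0.0247]
ee_rot: [3.139, -0.003, -1.714]
force: [0.2, 0.2, -0.5]
width: 0.088
gripper_force: 0.0
```

```bash
python3 -m handwheel '[{"delta_pos":[0.07,0,-0.08],"dr":[0,0,0]},{"delta_pos":[0,0,0],"dr":[0,0,0]}]'
python3 -m handwheel '[{"delta_pos":[0,0,0],"dr":[0,0,0]},{"delta_pos":[0,0,0],"dr":[0,0,0]},{"delta_pos":[0,0,0],"dr":[0,0,0]},{"delta_pos":[0,0,0],"dr":[0,0,0]},{"delta_pos":[0,0,0],"dr":[0,0,0]},{"delta_pos":[0,0,0],"dr":[0,0,0]},{"delta_pos":[0,0,0],"dr":[0,0,0]},{"delta_pos":[0,0,0],"dr":[0,0,0]}]' 1 30
```

```text
t: 5.6
eef_pos: [0.5106, 0.2719, 0.0248]
ee_rot: [-3.141, 0.001, -1.713]
force: [0.1, 0.4, -0.2]
width: 0.0876
gripper_force: 0.0
t: 6.4
eef_pos: [0.5099, 0.2715, 0.0241]
ee_rot: [3.142, -0.0, -1.713]
force: [-0.7, -0.7, -0.3]
width: 0.0294
gripper_force: 0.0
```

```bash
python3 -m handwheel '[{"delta_pos":[0,0,-0.05],"dr":[0,0,0]},{"delta_pos":[0,0,0],"dr":[0,0,0]},{"delta_pos":[0,0,0],"dr":[0,0,0]},{"delta_pos":[0,0,0],"dr":[0,0,0]},{"delta_pos":[0,0,0],"dr":[0,0,0]}]' 1 30
```

```text
t: 6.9
eef_pos: [0.5098, 0.2714, 0.0225]
ee_rot: [3.141, -0.0, -1.713]
force: [-0.1, 0.6, -2.2]
width: 0.0142
gripper_force: 30.0
```

```bash
python3 -m handwheel '[{"delta_pos":[-0.038,-0.29,0],"dr":[0,0,0]},{"delta_pos":[-0.038,-0.29,0],"dr":[0,0,0]},{"delta_pos":[-0.038,-0.29,0],"dr":[0,0,0]},{"delta_pos":[-0.038,-0.29,0],"dr":[0,0,0]},{"delta_pos":[-0.038,-0.29,0],"dr":[0,0,0]},{"delta_pos":[-0.038,-0.29,0],"dr":[0,0,0]},{"delta_pos":[-0.038,-0.29,0],"dr":[0,0,0]},{"delta_pos":[-0.038,-0.29,0],"dr":[0,0,0]},{"delta_pos":[-0.038,-0.29,0],"dr":[0,0,0]},{"delta_pos":[-0.038,-0.29,0],"dr":[0,0,0]}]'
python3 - <<'E'
from h import *
save('top','pics/t2.png')
for k in('shaft_tail','shaft_gear','shaft_balance'): print(k,[(round(m['conf'],2),m['location']) for m in mark_of('top',k)[:2]])
E
```

```text
t: 7.9
eef_pos: [0.4984, 0.1838, 0.0227]
ee_rot: [-3.142, 0.0, -1.713]
force: [0.1, 2.7, -2.4]
width: 0.014
gripper_force: 30.0
shaft_tail []
shaft_gear []
shaft_balance [(0.72, [253.5, 298.9]), (0.48, [478.7, 241.0])]
```

```bash
python3 -m handwheel '[{"delta_pos":[-0.038,-0.29,0],"dr":[0,0,0]},{"delta_pos":[-0.038,-0.29,0],"dr":[0,0,0]},{"delta_pos":[-0.038,-0.29,0],"dr":[0,0,0]},{"delta_pos":[-0.038,-0.29,0],"dr":[0,0,0]},{"delta_pos":[-0.038,-0.29,0],"dr":[0,0,0]},{"delta_pos":[-0.038,-0.29,0],"dr":[0,0,0]},{"delta_pos":[-0.038,-0.29,0],"dr":[0,0,0]},{"delta_pos":[-0.038,-0.29,0],"dr":[0,0,0]},{"delta_pos":[-0.038,-0.29,0],"dr":[0,0,0]},{"delta_pos":[-0.038,-0.29,0],"dr":[0,0,0]}]'
python3 - <<'E'
from h import *
a=save('top','pics/t3.png')
cv2.imwrite('pics/t3c.png',cv2.resize(a[200:360,200:400,::-1],None,fx=4,fy=3.75*4/3.75)[:600])
for k,z in(('shaft_tail',.01),('shaft_gear',.025),('shaft_balance',.021)): print(k,[(round(m['conf'],2),m['location'],at_z('top',m['location'],z)) for m in mark_of('top',k)[:2]])
E
```

```text
t: 9.1
eef_pos: [0.487, 0.0968, 0.0227]
ee_rot: [3.142, -0.0, -1.713]
force: [0.3, 3.1, -3.2]
width: 0.0141
gripper_force: 30.0
shaft_tail []
shaft_gear [(0.67, [266.3, 293.7], array([0.51442754, 0.28848895, 0.025     ]))]
shaft_balance [(0.97, [297.5, 296.2], array([0.50043068, 0.22849936, 0.021     ]))]
```

View pics/t3c.png

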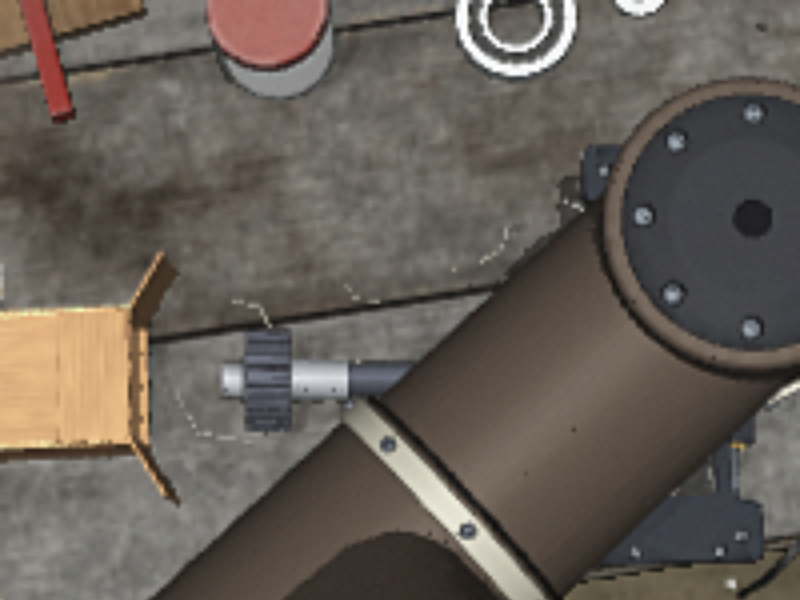

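```bash
python3 -m handwheel '[{"delta_pos":[0,0,0],"dr":[0,0,0]},{"delta_pos":[0,0,0],"dr":[0,0,0]},{"delta_pos":[0,0,0],"dr":[0,0,0]},{"delta_pos":[0,0,0],"dr":[0,0,0]},{"delta_pos":[0,0,0],"dr":[0,0,0]},{"delta_pos":[0,0,0.3],"dr":[0,0,0]},{"delta_pos":[0,0,0.7],"dr":[0,0,0]},{"delta_pos":[0,0,1],"dr":[0,0,0]},{"delta_pos":[0,0,1],"dr":[0,0,0]},{"delta_pos":[0,0,1],"dr":[0,0,0]}]' -1
python3 -m handwheel '[{"delta_pos":[-0.3,-1,0.8],"dr":[0,0,0]},{"delta_pos":[-0.3,-1,0.8],"dr":[0,0,0]},{"delta_pos":[-0.3,-1,0.5],"dr":[0,0,0]},{"delta_pos":[-0.3,-1,0],"dr":[0,0,0]}]'
python3 - <<'E'
from h import *
np.set_printoptions(precision=4,suppress=True)
a=save('top','pics/t4.png')
cv2.imwrite('pics/t4c.png',cv2.resize(a[255:345,230:350,::-1],None,fx=6.6,fy=6.6,interpolation=cv2.INTER_CUBIC))
grab_frame('scene')
for n in ('top','scene'):
 for k,z in(('shaft_tail',.01),('shaft_gear',.025),('shaft_balance',.021)): print(n,k,[(round(m['conf'],2),m['location'],at_z(n,m['location'],z)) for m in mark_of(n,k)[:1]])
E
```

```text
t: 10.3
eef_pos: [0.487, 0.0974, 0.1446]
ee_rot: [-3.141, 0.0, -1.713]
force: [1.3, 1.4, -0.4]
width: 0.0857
gripper_force: 0.0
t: 10.7
eef_pos: [0.4518, -0.0232, 0.2088]
ee_rot: [-3.137, 0.002, -1.712]
force: [0.5, -0.6, -0.9]
width: 0.0873
gripper_force: 0.0
top shaft_tail [(0.57, [362.2, 292.4], array([0.4891, 0.0999, 0.01  ]))]
top shaft_gear [(0.96, [266.9, 293.0], array([0.5156, 0.2871, 0.025 ]))]
top shaft_balance [(0.57, [299.0, 296.0], array([0.5004, 0.2255, 0.021 ]))]
scene shaft_tail [(0.9, [369.7, 263.8], array([0.4932, 0.0958, 0.01  ]))]
scene shaft_gear [(0.7, [311.3, 291.7], array([0.5162, 0.2782, 0.025 ]))]
scene shaft_balance [(0.69, [332.3, 286.7], array([0.4956, 0.2294, 0.021 ]))]
```

View pics/t4c.png

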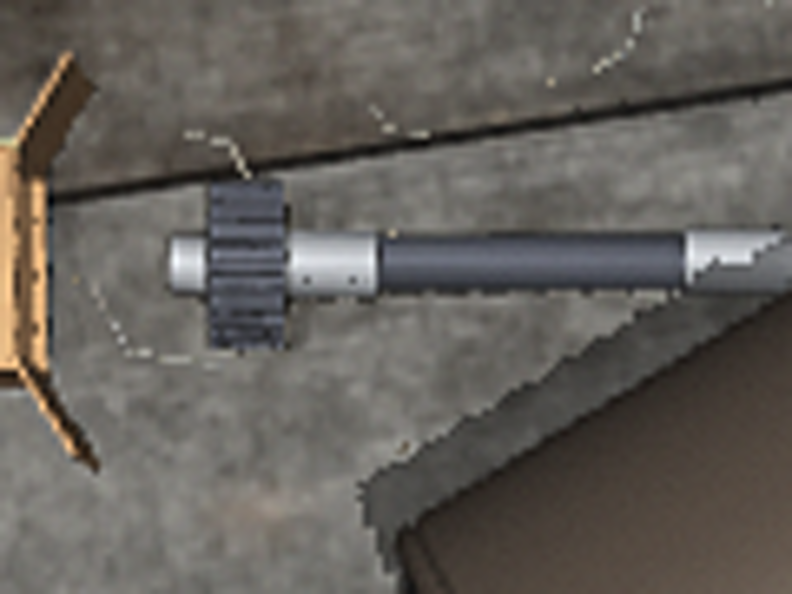

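Run:
```python
from h import *
np.set_printoptions(precision=4,suppress=True)
b=lambda x,y,z:at_z('top',(230+x/6.6,255+y/6.6),z)
p=b(379,264,.0227);q=b(686,262,.0148);n=b(168,265,.028)
d=p-q;print(p,q,np.linalg.norm(d),np.degrees(np.arctan2(-d[0],d[1])))
print('nose',n,np.linalg.norm(n-p)); u=d/np.linalg.norm(d); print('bal from p,q',p-u*.02,q+u*.072,'nose',n-u*.0816)
```

```text
[0.5057 0.2478 0.0227] [0.4928 0.1566 0.0148] 0.09242954036350996 -8.015932896728664
nose [0.5145 0.3097 0.028 ] 0.06282425484575711
bal from p,q [0.5029 0.228  0.021 ] [0.5028 0.2276 0.021 ] nose [0.5032 0.2292 0.021 ]
```

```bash
python3 -m handwheel '[{"delta_pos":[0.2,0.943,-0.4],"dr":[0,0,0]},{"delta_pos":[0.2,0.943,-0.4],"dr":[0,0,0]},{"delta_pos":[0.2,0.943,-0.4],"dr":[0,0,0]},{"delta_pos":[0.2,0.943,-0.4],"dr":[0,0,0]},{"delta_pos":[0.2,0.943,-0.4],"dr":[0,0,0]},{"delta_pos":[0.2,0.943,-0.4],"dr":[0,0,0]},{"delta_pos":[0.2,0.943,-0.4],"dr":[0,0,0]},{"delta_pos":[0.2,0.943,-0.4],"dr":[0,0,0]},{"delta_pos":[0.2,0.943,-0.4],"dr":[0,0,0]},{"delta_pos":[0,0,0],"dr":[0,0,0]}]'
python3 -m handwheel '[{"delta_pos":[0,0,-0.5],"dr":[0,0,0]},{"delta_pos":[0,0,-0.5],"dr":[0,0,0]},{"delta_pos":[0,0,-0.5],"dr":[0,0,0]},{"delta_pos":[0,0,-0.5],"dr":[0,0,0]},{"delta_pos":[0,0,-0.5],"dr":[0,0,0]},{"delta_pos":[0,0,0],"dr":[0,0,0]},{"delta_pos":[0,0,0],"dr":[0,0,0]}]'
```

```text
t: 12.1
eef_pos: [0.5051, 0.2353, 0.0954]
ee_rot: [3.14, -0.002, -1.71]
force: [-0.9, -0.2, -0.2]
width: 0.0877
gripper_force: 0.0
t: 12.8
eef_pos: [0.505, 0.2323, 0.0226]
ee_rot: [3.141, -0.001, -1.713]
force: [-0.1, -0.2, 0.1]
width: 0.0876
gripper_force: 0.0
```

```bash
python3 -m handwheel '[{"delta_pos":[0,0,0.03],"dr":[0,0,0]},{"delta_pos":[0,0,0],"dr":[0,0,0]},{"delta_pos":[0,0,0],"dr":[0,0,0]},{"delta_pos":[0,0,0],"dr":[0,0,0]},{"delta_pos":[0,0,0],"dr":[0,0,0]},{"delta_pos":[0,0,0],"dr":[0,0,0]},{"delta_pos":[0,0,0],"dr":[0,0,0]},{"delta_pos":[0,0,0],"dr":[0,0,0]},{"delta_pos":[0,0,0],"dr":[0,0,0]},{"delta_pos":[0,0,0],"dr":[0,0,0]}]' 1 50
python3 -m handwheel '[{"delta_pos":[0,0,0],"dr":[0,0,0]},{"delta_pos":[0,0,0],"dr":[0,0,0]},{"delta_pos":[0,0,0],"dr":[0,0,0]}]'
```

```text
t: 13.8
eef_pos: [0.5052, 0.2321, 0.0235]
ee_rot: [-3.142, -0.0, -1.713]
force: [-0.6, -0.9, 0.1]
width: 0.0162
gripper_force: 50.0
t: 14.1
eef_pos: [0.5052, 0.2321, 0.0235]
ee_rot: [-3.142, 0.0, -1.713]
force: [1.0, -0.8, -1.1]
width: 0.0156
gripper_force: 50.0
```

```bash
python3 -m handwheel '[{"delta_pos":[0,0,0.2],"dr":[0,0,0]},{"delta_pos":[0,0,0.2],"dr":[0,0,0]},{"delta_pos":[0,0,0.3],"dr":[0,0,0]},{"delta_pos":[0,0,0.3],"dr":[0,0,0]},{"delta_pos":[0,0,0.2],"dr":[-2,0.28,0]},{"delta_pos":[0,0,0],"dr":[-2,0.28,0]},{"delta_pos":[0,0,0],"dr":[-1,0.14,0]},{"delta_pos":[0,0,0],"dr":[0,0,0]},{"delta_pos":[0,0,0],"dr":[0,0,0]}]'
python3 - <<'E'
from h import *
np.set_printoptions(precision=4,suppress=True)
s=get_state();print(s['force'],s['moment'])
a=save('top','pics/t5.png');b=save('scene','pics/s5.png')
o=np.zeros((600,800,3),np.uint8)
o[:300,:]=cv2.resize(a[250:340,200:440],(800,300));o[300:]=cv2.resize(b[230:320,280:400],(400,300)).repeat(1,0)[:, :400] if 0 else 0
o[300:,:400]=cv2.resize(b[225:315,270:390],(400,300),interpolation=cv2.INTER_CUBIC)
cv2.imwrite('pics/c5.png',o[:,:,::-1])
for k in('shaft_tail','shaft_gear','shaft_balance'):
  d={n:mark_of(n,k) for n in('top','scene')}
  print(k,{n:(round(v[0]['conf'],2),v[0]['location']) for n,v in d.items() if v}, tri({n:v[0]['location'] for n,v in d.items()}) if all(d.values()) else '')
E
```

```text
t: 15.0
eef_pos: [0.5048, 0.2321, 0.0595]
ee_rot: [3.141, -0.088, -1.713]
force: [0.1, -0.7, -8.5]
width: 0.0158
gripper_force: 50.0
[ 0.0867 -0.6561 -8.4901] [0.5402 0.0493 0.0482]
shaft_tail {'top': (0.79, [364.4, 288.8]), 'scene': (0.59, [371.1, 247.1])} [0.4892 0.0996 0.0669]
shaft_gear {'scene': (0.59, [311.7, 284.9])} 
shaft_balance {'top': (0.39, [393.0, 192.1]), 'scene': (0.59, [331.5, 272.4])} [ 0.7549 -0.0466 -0.2626]
```

View pics/c5.png

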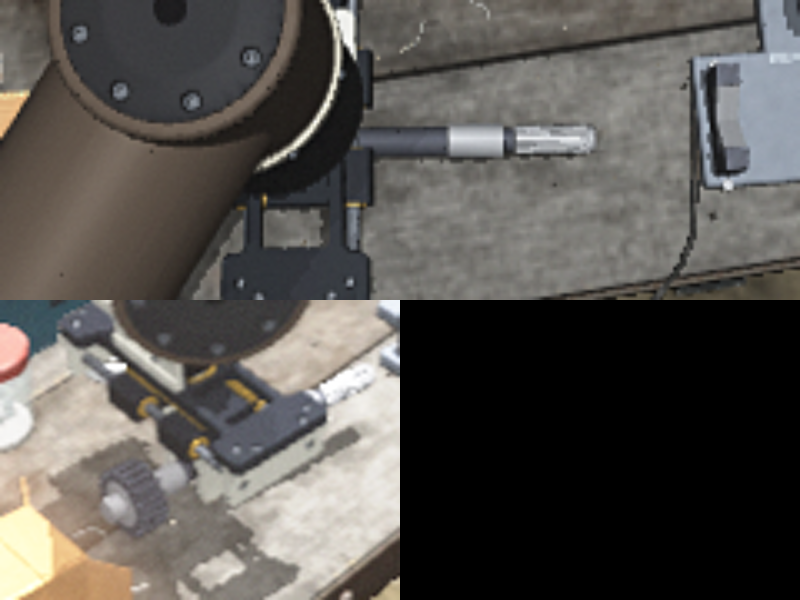

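Run:
```python
from h import *
u=np.array([.1392,.990,0]);g=np.array([.5048,.2321,.0565])
for dz in(-5,0,5):
  a=np.radians(dz);v=u*np.cos(a)+[0,0,np.sin(a)]   # gear up by dz
  for nm,s in(('gear',.0546),('nosetip',.0776),('tail',-.1384),('tip',-.1614),('dark/journal',-.076)):
    print(dz,nm,*[np.round(proj(n,g+v*s),1) for n in('top','scene')])
```

```text
-5 gear [266.6 292.9] [309.9 285.5]
-5 nosetip [254.8 293.3] [301.8 290.5]
-5 tail [366.9 290.2] [373.4 246.4]
-5 tip [379.  289.9] [380.4 242.1]
-5 dark/journal [334.1 291.1] [353.7 258.6]
0 gear [266.3 292.6] [309.8 283.9]
0 nosetip [254.3 292.8] [301.6 288.3]
0 tail [366.7 291. ] [373.3 250.3]
0 tip [378.6 290.8] [380.3 246.6]
0 dark/journal [334.2 291.5] [353.7 260.7]
5 gear [266.1 292.4] [309.8 282.3]
5 nosetip [254.1 292.4] [301.7 286. ]
5 tail [365.9 291.7] [372.9 254.3]
5 tip [377.6 291.7] [379.8 251.2]
5 dark/journal [334.  291.9] [353.5 262.9]
```

```bash
python3 -m handwheel '[{"delta_pos":[0,0,0.3],"dr":[0,0,0]},{"delta_pos":[0,0,0.4],"dr":[0,0,0]},{"delta_pos":[0,-0.2,0.4],"dr":[0,0,0.2]},{"delta_pos":[-0.05,-0.5,0],"dr":[0,0,0.3]},{"delta_pos":[-0.06,-0.7,0],"dr":[0,0,0.3]},{"delta_pos":[-0.06,-0.7,0],"dr":[0,0,0.3]},{"delta_pos":[-0.06,-0.7,0],"dr":[0,0,0.3]},{"delta_pos":[-0.06,-0.7,0],"dr":[0,0,0.3]},{"delta_pos":[-0.06,-0.7,0],"dr":[0,0,0.3]},{"delta_pos":[-0.06,-0.7,0],"dr":[0,0,0.3]}]'
python3 -m handwheel '[{"delta_pos":[-0.06,-0.7,0],"dr":[0,0,0.3]},{"delta_pos":[-0.06,-0.7,0],"dr":[0,0,0.3]},{"delta_pos":[-0.06,-0.7,0],"dr":[0,0,0.3]},{"delta_pos":[-0.06,-0.7,0],"dr":[0,0,0]},{"delta_pos":[-0.06,-0.6,0],"dr":[0,0,0]},{"delta_pos":[-0.06,-0.4,0],"dr":[0,0,0]},{"delta_pos":[0,0,0],"dr":[0,0,0]},{"delta_pos":[0,0,0],"dr":[0,0,0]}]'
python3 - <<'E'
from h import *
a=save('top','pics/t6.png');b=save('scene','pics/s6.png')
o=np.zeros((600,800,3),np.uint8)
o[:,:400]=cv2.resize(a[220:340,400:480],(400,600),interpolation=cv2.INTER_CUBIC)if 0 else 0
o[:300]=cv2.resize(a[235:337,340:612],(800,300),interpolation=cv2.INTER_CUBIC);o[300:]=cv2.resize(b[170:260,330:570],(800,300),interpolation=cv2.INTER_CUBIC)
cv2.imwrite('pics/c6.png',o[:,:,::-1])
E
```

```text
t: 16.4
eef_pos: [0.4916, 0.0822, 0.0922]
ee_rot: [3.141, -0.089, -1.674]
force: [0.5, 0.4, -8.2]
width: 0.0157
gripper_force: 50.0
t: 17.2
eef_pos: [0.4817, -0.0296, 0.0925]
ee_rot: [-3.141, -0.088, -1.659]
force: [-0.7, -0.0, -7.5]
width: 0.0154
gripper_force: 50.0
```

View pics/c6.png

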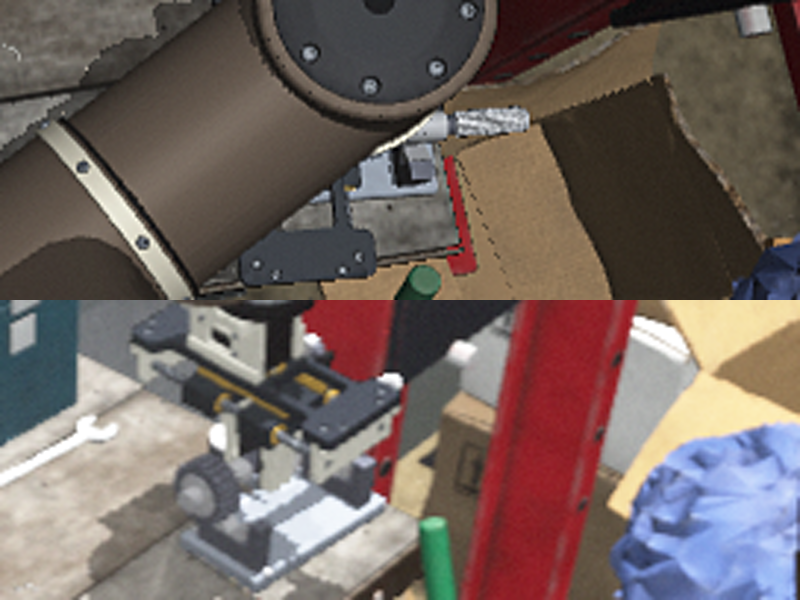

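```bash
python3 -m handwheel '[{"delta_pos":[-0.04,-0.21,0],"dr":[0,0,0]},{"delta_pos":[0,0,-0.2],"dr":[0,0,0]},{"delta_pos":[0,0,-0.3],"dr":[0,0,0]},{"delta_pos":[0,0,-0.3],"dr":[0,0,0]},{"delta_pos":[0,0,-0.2],"dr":[0,0,0]},{"delta_pos":[0,0,0],"dr":[0,0,0]},{"delta_pos":[0,0,0],"dr":[0,0,0]}]'
python3 -c "
from station import *;s=get_state();print(s['force'],s['moment'])"
python3 -m handwheel '[{"delta_pos":[0,0,-0.1],"dr":[0,0,0]},{"delta_pos":[0,0,0],"dr":[0,0,0]},{"delta_pos":[0,0,0],"dr":[0,0,0]}]'
python3 -c "
from station import *;s=get_state();print(s['force'],s['moment'])"
```

```text
t: 18.0
eef_pos: [0.4808, -0.0352, 0.0623]
ee_rot: [3.141, -0.089, -1.657]
force: [1.1, 0.0, -7.9]
width: 0.0158
gripper_force: 50.0
[ 1.08915540e+00  6.13667041e-03 -7.90174050e+00] [ 0.59426057 -0.01485546  0.02451025]
t: 18.3
eef_pos: [0.4809, -0.0352, 0.0597]
ee_rot: [-3.141, -0.088, -1.658]
force: [-0.8, -0.2, -7.7]
width: 0.0154
gripper_force: 50.0
[-0.79449583 -0.151434   -7.70272734] [ 0.6124845   0.01709903 -0.00898359]
```

```bash
for i in 1 2 3; do python3 -m handwheel '[{"delta_pos":[0,0,-0.07],"dr":[0,0,0]},{"delta_pos":[0,0,0],"dr":[0,0,0]},{"delta_pos":[0,0,0],"dr":[0,0,0]}]' | grep -E 'eef|force'
python3 -c "
from station import *;s=get_state();print(s['moment'])"; done
```

```text
eef_pos: [0.4808, -0.0352, 0.0575]
force: [-0.6, -0.1, -8.0]
gripper_force: 50.0
[0.55246689 0.04648372 0.03929244]
eef_pos: [0.4807, -0.0352, 0.0553]
force: [1.0, -0.5, -7.9]
gripper_force: 50.0
[ 0.63536492  0.0071415  -0.02003719]
eef_pos: [0.4808, -0.0352, 0.0532]
force: [0.1, -0.2, -8.2]
gripper_force: 50.0
[0.6109481  0.07929098 0.01704519]
```

```bash
for i in 1 2; do python3 -m handwheel '[{"delta_pos":[0,0,-0.04],"dr":[0,0,0]},{"delta_pos":[0,0,0],"dr":[0,0,0]},{"delta_pos":[0,0,0],"dr":[0,0,0]}]' | grep -E 'eef|force'
python3 -c "
from station import *;s=get_state();print(s['moment'])"; done
```

```text
eef_pos: [0.4812, -0.0352, 0.0526]
force: [-1.1, -0.6, 2.8]
gripper_force: 50.0
[ 0.19721299  0.6976509  -0.01502899]
eef_pos: [0.4812, -0.0352, 0.0524]
force: [-7.4, 1.6, 17.7]
gripper_force: 50.0
[ 0.42782651  2.73887995 -0.20840913]
```

```bash
python3 -m handwheel '[{"delta_pos":[-0.03,0,0.03],"dr":[0,0,0]},{"delta_pos":[0,0,0],"dr":[0,0,0]},{"delta_pos":[0,0,0],"dr":[0,0,0]}]' 
python3 -m handwheel '[{"delta_pos":[0,0,0],"dr":[0,0,0]},{"delta_pos":[0,0,0],"dr":[0,0,0]},{"delta_pos":[0,0,0],"dr":[0,0,0]},{"delta_pos":[0,0,0],"dr":[0,0,0]},{"delta_pos":[0,0,0],"dr":[0,0,0]},{"delta_pos":[0,0,0],"dr":[0,0,0]}]' 0.25
```

```text
t: 20.1
eef_pos: [0.4811, -0.035, 0.0525]
ee_rot: [-3.139, -0.088, -1.657]
force: [-0.3, -0.8, 6.4]
width: 0.0156
gripper_force: 50.0
t: 20.7
eef_pos: [0.4798, -0.0352, 0.0517]
ee_rot: [-3.141, -0.088, -1.658]
force: [0.5, 0.1, 0.6]
width: 0.033
gripper_force: 0.0
```

```bash
python3 -m handwheel '[{"delta_pos":[0,0,0.3],"dr":[0,0,0]},{"delta_pos":[0,0,0.6],"dr":[0,0,0]},{"delta_pos":[0,0,1],"dr":[0,0,0]},{"delta_pos":[0,0,1],"dr":[0,0,0]},{"delta_pos":[0,0,1],"dr":[2.5,-0.2,0]},{"delta_pos":[0,0.6,1],"dr":[2.5,-0.2,0]},{"delta_pos":[0,1,1],"dr":[0,0,0]},{"delta_pos":[0,1,0],"dr":[0,0,0]},{"delta_pos":[0,1,0],"dr":[0,0,0]},{"delta_pos":[0,1,0],"dr":[0,0,0]}]' 1 5
python3 -m handwheel '[{"delta_pos":[0,1,0],"dr":[0,0,0]},{"delta_pos":[0,1,0],"dr":[0,0,0]},{"delta_pos":[0,1,0],"dr":[0,0,0]},{"delta_pos":[0,1,0],"dr":[0,0,0]},{"delta_pos":[0,0,0],"dr":[0,0,0]}]'
python3 - <<'E'
from h import *
np.set_printoptions(precision=4,suppress=True)
a=save('top','pics/t7.png');b=save('scene','pics/s7.png')
o=np.zeros((600,800,3),np.uint8)
o[:300]=cv2.resize(a[205:325,370:570],(500,300),interpolation=cv2.INTER_CUBIC) if 0 else 0
o[:,:500]=cv2.resize(a[205:325,395:495],(500,600),interpolation=cv2.INTER_CUBIC);o[:400,500:]=cv2.resize(b[150:250,380:455],(300,400),interpolation=cv2.INTER_CUBIC)
cv2.imwrite('pics/c7.png',o[:,:,::-1])
for k in('shaft_balance','shaft_gear','shaft_tail','handle_hinge','handle_grip','fixture_seat'):
  d={n:mark_of(n,k) for n in('top','scene')}
  print(k,{n:(round(v[0]['conf'],2),v[0]['location']) for n,v in d.items() if v}, tri({n:v[0]['location'] for n,v in d.items()}) if all(d.values()) else '')
E
```

```text
t: 21.7
eef_pos: [0.4797, 0.1039, 0.23]
ee_rot: [-3.141, 0.001, -1.658]
force: [-0.0, -0.5, 0.6]
width: 0.0007
gripper_force: 0.0
t: 22.2
eef_pos: [0.4799, 0.2256, 0.2292]
ee_rot: [-3.142, 0.0, -1.655]
force: [-0.1, -0.2, -0.6]
width: 0.0001
gripper_force: 0.0
shaft_balance {'top': (0.61, [438.0, 284.1]), 'scene': (0.93, [411.0, 228.6])} [ 0.4774 -0.0447  0.0498]
shaft_gear {'top': (0.65, [402.5, 283.4]), 'scene': (0.61, [392.1, 240.7])} [0.4887 0.0207 0.0421]
shaft_tail {'top': (0.67, [500.6, 278.8]), 'scene': (0.7, [437.8, 206.9])} [ 0.4714 -0.1606  0.061 ]
handle_hinge {'top': (0.78, [480.3, 242.3]), 'scene': (0.58, [414.1, 192.4])} [ 0.5381 -0.1313  0.0909]
handle_grip {'top': (0.69, [490.4, 229.3]), 'scene': (0.49, [415.1, 177.2])} [ 0.552  -0.1455  0.1256]
fixture_seat {'top': (0.81, [433.2, 282.6]), 'scene': (0.76, [407.3, 229.8])} [ 0.4822 -0.0363  0.0481]
```

View pics/c7.png

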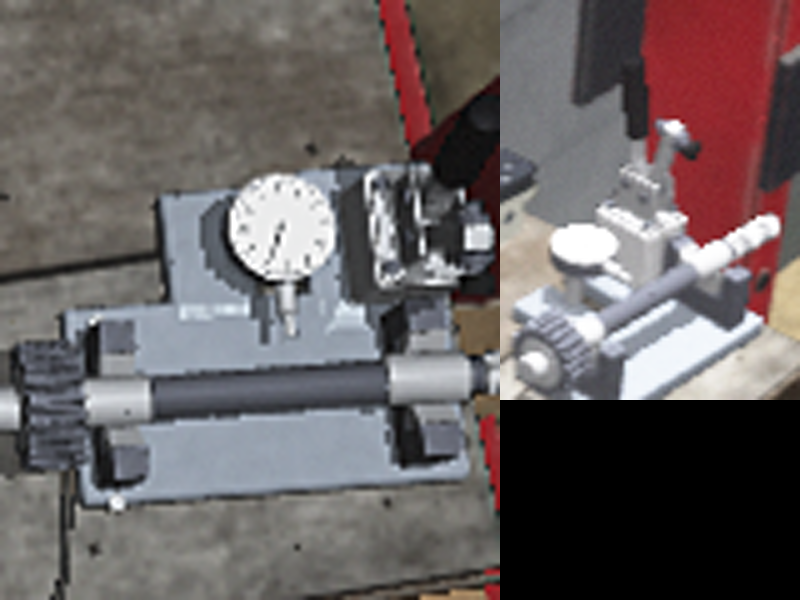

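Run:
```python
from h import *
from scipy.optimize import least_squares
np.set_printoptions(precision=3,suppress=True)
for n,f in(('top','pics/top0.png'),('scene','pics/scene0.png')):
  im=cv2.imread(f);h=cv2.cvtColor(im,cv2.COLOR_BGR2HSV)
  m=(((h[...,0]<6)|(h[...,0]>172))&(h[...,1]>150)&(h[...,2]>40)).astype(np.uint8)
  if n=='top':
    for r in range(80,300,12): c=np.where(m[r,455:])[0]+455; print(r,c.min() if len(c) else None,c.max() if len(c) else None,end='; ')
  else:
    for r in range(20,300,14): c=np.where(m[r,385:470])[0]+385; print(r,c.min() if len(c) else None,c.max() if len(c) else None,end='; ')
  print()
for xy in[(.6,-.2),(.65,-.2),(.7,-.2),(.6,-.25),(.65,-.25),(.7,-.25),(.75,-.25),(.7,-.3),(.8,-.3),(.8,-.25)]:
  print(xy,*[proj(n,(*xy,z)) for n in('top','scene') for z in(0,.2,.5)])
```

```text
80 None None; 92 None None; 104 None None; 116 None None; 128 615 615; 140 None None; 152 609 609; 164 583 608; 176 552 622; 188 536 639; 200 470 626; 212 472 633; 224 475 581; 236 480 625; 248 493 639; 260 494 632; 272 614 635; 284 623 639; 296 492 495; 
20 418 469; 34 420 469; 48 428 465; 62 427 469; 76 426 469; 90 424 468; 104 423 466; 118 421 464; 132 420 462; 146 417 459; 160 416 454; 174 417 446; 188 417 442; 202 425 450; 216 433 448; 230 None None; 244 None None; 258 None None; 272 441 444; 286 417 418; 
(0.6, -0.2) [495.746 217.614] [528.518 190.193] [609.264 122.633] [407.252 201.367] [413.818 138.404] [425.932  22.254]
(0.65, -0.2) [490.586 194.58 ] [522.097 163.188] [599.338  86.244] [393.393 194.769] [398.746 132.359] [408.587  17.65 ]
(0.7, -0.2) [485.508 171.914] [515.798 136.694] [589.669  50.8  ] [379.966 188.377] [384.182 126.518] [391.903  13.221]
(0.6, -0.25) [519.397 213.957] [556.503 185.899] [647.852 116.823] [417.686 194.31 ] [424.964 131.905] [438.339  17.222]
(0.65, -0.25) [514.053 190.981] [549.825 158.974] [637.439  80.583] [403.889 187.928] [409.968 126.076] [421.101  12.805]
(0.7, -0.25) [508.794 168.371] [543.273 132.558] [627.295  45.283] [390.516 181.743] [395.468 120.439] [404.507   8.553]
(0.75, -0.25) [503.619 146.12 ] [536.843 106.635] [617.411  10.886] [377.547 175.745] [381.441 114.986] [388.523   4.457]
(0.7, -0.3) [532.024 164.837] [570.669 128.433] [664.773  39.788] [400.734 175.318] [406.373 114.566] [416.631   4.062]
(0.8, -0.3) [521.402 120.792] [557.44   77.216] [644.347 -27.867] [375.273 163.87 ] [378.875 104.195] [385.386  -3.676]
(0.8, -0.25) [498.524 124.218] [530.533  81.192] [607.777 -22.641] [364.965 169.926] [367.862 109.708] [373.114   0.508]
```

Run:
```python
from h import *
for t,s in(((532,152),(401,148)),((532,164),(402,178)),((590,140),(416,140)),((550,232),(447,192)),((550,243),(447,196))): 
  X=tri({'top':t,'scene':s}); print(X.round(3),proj('top',X).round(0),proj('scene',X).round(0))
a=cv2.imread('pics/t7.png');b=cv2.imread('pics/s7.png')
o=np.zeros((600,800,3),np.uint8)
o[:,:400]=cv2.resize(a[120:300,460:580],(400,600));o[:,400:]=cv2.resize(b[70:250,370:490],(400,600))
cv2.imwrite('pics/c8.png',o)
```

```text
[ 0.688 -0.261  0.114] [534. 154.] [399. 148.]
[ 0.703 -0.308 -0.014] [533. 165.] [401. 178.]
[ 0.714 -0.39   0.079] [589. 139.] [417. 140.]
[ 0.546 -0.305  0.006] [552. 235.] [444. 192.]
[ 0.53  -0.297  0.003] [550. 243.] [447. 196.]
```

View pics/c8.png

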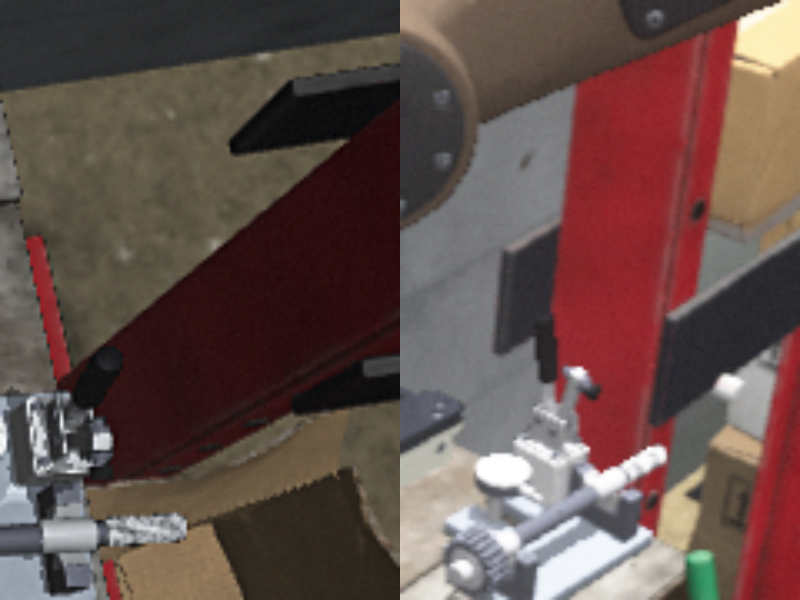

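Run:
```python
from h import *
np.set_printoptions(precision=3,suppress=True)
print('arm',tri({'top':(490,252),'scene':(424,181)}),'gripend',tri({'top':(492.5,227),'scene':(413,166)}))
o=np.array([.4783,-.0678]);c,s=np.cos(-.0838),np.sin(-.0838);R=np.array([[c,-s],[s,c]])
for th in(1.35,1.45): 
  X=o+R@[.066+.085*np.cos(th),-.0605];print(th,X,[proj(n,(*X,.084+.085*np.sin(th))) for n in('top','scene')])
print(get_state()['eef_pos'])
```

```text
arm [ 0.511 -0.13   0.138] gripend [ 0.552 -0.136  0.163]
1.35 [ 0.558 -0.135] [array([492.012, 223.6  ]), array([410.876, 164.092])]
1.45 [ 0.549 -0.134] [array([492.859, 227.997]), array([413.388, 164.837])]
[0.48  0.223 0.229]
```

```bash
python3 -m handwheel '[{"delta_pos":[0.08,-0.97,0],"dr":[0,0,0]},{"delta_pos":[0.08,-0.97,0],"dr":[0,0,0]},{"delta_pos":[0.08,-0.97,0],"dr":[0,0,0]},{"delta_pos":[0.08,-0.97,0],"dr":[0,0,0]},{"delta_pos":[0.08,-0.97,0],"dr":[0,0,0]},{"delta_pos":[0.08,-0.97,0],"dr":[0,0,0]},{"delta_pos":[0.08,-0.97,0],"dr":[0,0,0]},{"delta_pos":[0.08,-0.97,0],"dr":[0,0,0]},{"delta_pos":[0.08,-0.97,0],"dr":[0,0,0]},{"delta_pos":[0.08,-0.97,0],"dr":[0,0,0]}]'
python3 -m handwheel '[{"delta_pos":[0.08,-0.97,0],"dr":[0,0,0]},{"delta_pos":[0.06,-0.97,0],"dr":[0,0,0]},{"delta_pos":[0,0,-0.7],"dr":[0,0,0]},{"delta_pos":[0,0,-0.7],"dr":[0,0,0]},{"delta_pos":[0,0,-0.4],"dr":[0,0,0]},{"delta_pos":[0,0,0],"dr":[0,0,0]},{"delta_pos":[0,0,0],"dr":[0,0,0]}]'
```

```text
t: 23.9
eef_pos: [0.5039, -0.0694, 0.2289]
ee_rot: [3.141, -0.001, -1.657]
force: [1.3, 0.4, -0.2]
width: 0.0005
gripper_force: 0.0
t: 24.6
eef_pos: [0.5085, -0.1263, 0.1752]
ee_rot: [3.142, -0.001, -1.657]
force: [-0.8, -0.4, -0.1]
width: 0.0003
gripper_force: 0.0
```

```bash
python3 -m handwheel '[{"delta_pos":[0.22,-0.02,0],"dr":[0,0,0]},{"delta_pos":[0.22,-0.02,0],"dr":[0,0,0]},{"delta_pos":[0.23,-0.02,-0.04],"dr":[0,0,0]},{"delta_pos":[0.23,-0.02,-0.06],"dr":[0,0,0]},{"delta_pos":[0.23,-0.02,-0.06],"dr":[0,0,0]},{"delta_pos":[0.23,-0.02,-0.08],"dr":[0,0,0]},{"delta_pos":[0,0,0],"dr":[0,0,0]}]'
python3 - <<'E'
from h import *
for n in('top','scene'):
  save(n,f'pics/{n}9.png'); print(n,[(round(m['conf'],2),m['location']) for m in mark_of(n,'handle_grip')[:2]])
o=np.array([.4783,-.0678]);c,s=np.cos(-.0838),np.sin(-.0838);R=np.array([[c,-s],[s,c]])
for th in(1.4,1.2,1.,.8,.6,.4,.2,0): 
  X=o+R@[.066+.062*np.cos(th),-.0605];print(th,*[proj(n,(*X,.084+.062*np.sin(th))).round(0) for n in('top','scene')])
E
```

```text
t: 25.3
eef_pos: [0.5498, -0.1301, 0.1669]
ee_rot: [3.141, -0.001, -1.658]
force: [1.1, -0.5, -0.4]
width: 0.0005
gripper_force: 0.0
top []
scene [(0.43, [407.2, 171.6])]
1.4 [489. 231.] [412. 173.]
1.2 [488. 225.] [409. 172.]
1.0 [486. 220.] [406. 172.]
0.8 [484. 215.] [403. 173.]
0.6 [483. 213.] [400. 175.]
0.4 [481. 211.] [398. 178.]
0.2 [479. 211.] [397. 181.]
0 [477. 212.] [396. 185.]
```

```bash
python3 -m handwheel '[{"delta_pos":[0.2,-0.02,-0.12],"dr":[0,0,0]},{"delta_pos":[0.2,-0.02,-0.13],"dr":[0,0,0]},{"delta_pos":[0.2,-0.02,-0.13],"dr":[0,0,0]},{"delta_pos":[0.19,-0.02,-0.17],"dr":[0,0,0]},{"delta_pos":[0.19,-0.02,-0.18],"dr":[0,0,0]},{"delta_pos":[0.19,-0.02,-0.2],"dr":[0,0,0]},{"delta_pos":[0,0,0],"dr":[0,0,0]}]'
python3 - <<'E'
from h import *
for n in('top','scene'):
  save(n,f'pics/{n}10.png'); print(n,[(round(m['conf'],2),m['location']) for m in mark_of(n,'handle_grip')[:2]])
print(get_state()['force'])
E
```

```text
t: 26.2
eef_pos: [0.584, -0.1336, 0.138]
ee_rot: [3.139, -0.001, -1.658]
force: [-1.0, 0.5, 0.6]
width: 0.0003
gripper_force: 0.0
top []
scene []
[-0.29158928  0.32358396  0.06680561]
```

```bash
python3 -m handwheel '[{"delta_pos":[0.17,-0.01,-0.18],"dr":[0,0,0]},{"delta_pos":[0.17,-0.01,-0.18],"dr":[0,0,0]},{"delta_pos":[0.12,-0.01,-0.17],"dr":[0,0,0]},{"delta_pos":[0.1,-0.01,-0.17],"dr":[0,0,0]},{"delta_pos":[0,0,-0.1],"dr":[0,0,0]},{"delta_pos":[0,0,0],"dr":[0,0,0]},{"delta_pos":[0,0,0],"dr":[0,0,0]}]'
python3 - <<'E'
from h import *
for n in('top','scene'):
  save(n,f'pics/{n}11.png'); print(n,[(round(m['conf'],2),m['location']) for m in mark_of(n,'handle_grip')[:2]])
print(get_state()['force'])
E
```

```text
t: 27.1
eef_pos: [0.6015, -0.1348, 0.1158]
ee_rot: [-3.141, -0.001, -1.657]
force: [-0.2, 0.7, 1.3]
width: 0.0003
gripper_force: 0.6
top []
scene [(0.68, [397.5, 183.8])]
[1.05251661 0.12408621 1.33005551]
```

Near shut; press down in small steps while watching the force.

```bash
for i in 1 2 3 4; do python3 -m handwheel '[{"delta_pos":[0,0,-0.06],"dr":[0,0,0]},{"delta_pos":[0,0,0],"dr":[0,0,0]},{"delta_pos":[0,0,0],"dr":[0,0,0]}]' | grep -E 'eef|^force'; done
```

```text
eef_pos: [0.6012, -0.1348, 0.1153]
force: [-1.6, 1.3, 10.9]
eef_pos: [0.6014, -0.1349, 0.1149]
force: [-6.1, 2.9, 20.1]
eef_pos: [0.6014, -0.1349, 0.1145]
force: [-10.2, 4.8, 30.7]
eef_pos: [0.6015, -0.135, 0.1141]
force: [-14.2, 6.0, 41.2]
```

```bash
python3 -m handwheel '[{"delta_pos":[0,0,0.3],"dr":[0,0,0]},{"delta_pos":[0,0,1],"dr":[0,0,0]},{"delta_pos":[0,0,1],"dr":[0,0,0]},{"delta_pos":[-0.3,1,1],"dr":[0,0,0]},{"delta_pos":[-0.3,1,0.5],"dr":[0,0,0]},{"delta_pos":[-0.3,1,0],"dr":[0,0,0]},{"delta_pos":[-0.3,1,0],"dr":[0,0,0]},{"delta_pos":[-0.3,1,0],"dr":[0,0,0]},{"delta_pos":[-0.3,1,0],"dr":[0,0,0]},{"delta_pos":[-0.3,1,0],"dr":[0,0,0]}]'
python3 -m handwheel '[{"delta_pos":[0,1,0],"dr":[0,0,0]},{"delta_pos":[0,1,0],"dr":[0,0,0]},{"delta_pos":[0,1,0],"dr":[0,0,0]},{"delta_pos":[0,0,0],"dr":[0,0,0]},{"delta_pos":[0,0,0],"dr":[0,0,0]}]'
python3 - <<'E'
from h import *
np.set_printoptions(precision=4,suppress=True)
a=save('top','pics/t12.png');b=save('scene','pics/s12.png')
o=np.zeros((600,800,3),np.uint8)
o[:,:400]=cv2.resize(a[190:322,412:500],(400,600),interpolation=cv2.INTER_CUBIC);o[:,400:]=cv2.resize(b[140:245,380:450],(400,600),interpolation=cv2.INTER_CUBIC)
cv2.imwrite('pics/c12.png',o[:,:,::-1])
for k in('shaft_balance','shaft_gear','shaft_tail','handle_hinge','handle_grip'):
  d={n:mark_of(n,k) for n in('top','scene')}
  print(k,{n:(round(v[0]['conf'],2),v[0]['location']) for n,v in d.items() if v}, tri({n:v[0]['location'] for n,v in d.items()}) if all(d.values()) else '')
E
```

```text
t: 29.5
eef_pos: [0.5368, 0.0763, 0.2221]
ee_rot: [3.141, -0.001, -1.658]
force: [-0.2, 1.0, 0.2]
width: 0.0008
gripper_force: 0.0
t: 30.0
eef_pos: [0.5373, 0.1656, 0.2219]
ee_rot: [3.14, -0.001, -1.656]
force: [-0.3, -0.6, 0.2]
width: 0.0006
gripper_force: 0.0
shaft_balance {'top': (0.56, [436.0, 286.4]), 'scene': (0.68, [412.3, 230.5])} [ 0.4725 -0.0412  0.0483]
shaft_gear {'top': (0.71, [402.9, 285.1]), 'scene': (0.96, [392.5, 238.2])} [0.4851 0.0229 0.053 ]
shaft_tail {'top': (0.64, [501.6, 278.0]), 'scene': (0.91, [440.2, 207.3])} [ 0.4706 -0.1655  0.0577]
handle_hinge {'top': (0.9, [478.0, 241.7]), 'scene': (0.71, [412.6, 194.4])} [ 0.5408 -0.1292  0.0844]
handle_grip {'top': (0.86, [476.3, 207.3]), 'scene': (0.74, [417.2, 239.8])} [ 0.6291 -0.2386 -0.1687]
```

View pics/c12.png

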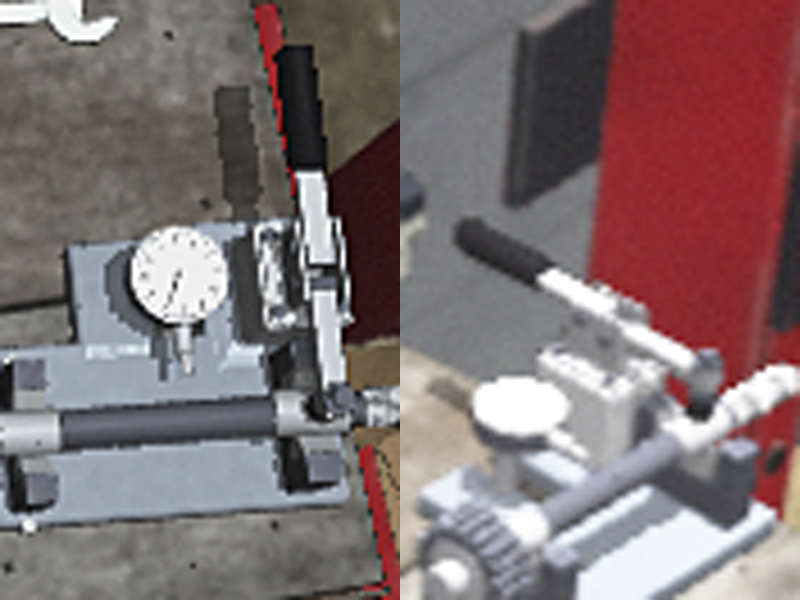

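Run:
```python
from h import *
o=np.array([.4783,-.0678]);c,s=np.cos(-.0838),np.sin(-.0838);R=np.array([[c,-s],[s,c]])
for th in(-.05,0,.08,.15,.25):
  P=[]
  for r in(.0345,.085,.0):
    X=o+R@[.066+r*np.cos(th),-.0605]; P.append([*proj('scene',(*X,.084+r*np.sin(th))).round(1),*proj('top',(*X,.084+r*np.sin(th))).round(1)])
  print(th,P, 'slope',(P[0][1]-P[1][1])/(P[0][0]-P[1][0]))
```

```text
-0.05 [[np.float64(403.6), np.float64(189.4), np.float64(478.6), np.float64(225.7)], [np.float64(389.7), np.float64(182.7), np.float64(475.0), np.float64(200.8)], [np.float64(413.3), np.float64(194.1), np.float64(481.1), np.float64(243.1)]] slope 0.4820143884892087
0 [[np.float64(403.6), np.float64(188.8), np.float64(478.8), np.float64(225.5)], [np.float64(389.8), np.float64(181.4), np.float64(475.5), np.float64(200.1)], [np.float64(413.3), np.float64(194.1), np.float64(481.1), np.float64(243.1)]] slope 0.536231884057971
0.08 [[np.float64(403.7), np.float64(188.0), np.float64(479.2), np.float64(225.2)], [np.float64(390.0), np.float64(179.3), np.float64(476.4), np.float64(199.3)], [np.float64(413.3), np.float64(194.1), np.float64(481.1), np.float64(243.1)]] slope 0.6350364963503646
0.15 [[np.float64(403.9), np.float64(187.2), np.float64(479.6), np.float64(225.1)], [np.float64(390.4), np.float64(177.5), np.float64(477.3), np.float64(198.8)], [np.float64(413.3), np.float64(194.1), np.float64(481.1), np.float64(243.1)]] slope 0.7185185185185177
0.25 [[np.float64(404.2), np.float64(186.3), np.float64(480.1), np.float64(225.0)], [np.float64(391.0), np.float64(175.1), np.float64(478.5), np.float64(198.5)], [np.float64(413.3), np.float64(194.1), np.float64(481.1), np.float64(243.1)]] slope 0.8484848484848505
```

```bash
python3 -c "
from station import *;print(job_done())"
```

```text
the job is handed in; nothing more can be done
None
```

The pinion shaft is lying in both vees with its gear overhanging the end away from the clamp. The handle is shut to about 0.02 rad by my picture measurement, and no bystander was touched. I handed the job in at about 30 s and got no verdict back.

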